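Trip test of the residual-current device on the winder's supply box

ROBOT

A 6-joint arm with a two-finger parallel gripper is mounted at the origin on a cart in front of the work surface, level with it; the furniture and walls round the work are solid. World frame = base frame: x ahead of the robot, y to its left, z up, the work surface at z = 0. Lengths are in m, angles in rad, forces in N, time in s.
With the tool pointing down it reaches from about 0.225 to 0.875 m from the base axis. Payload 3.4 kg.
Tool frame: the origin (TCP) lies at the very end of the fingers, on their centre line; the grasp point (between the pads) lies 19 mm behind it; z points along the fingers, y is the line along which they close (so a half turn about z gives the same grasp; the last joint's range is limited). The gripper opens to 85 mm and grips with 20 to 120 N. Pads are 22 mm wide; open, the fingers measure 114 mm over their backs; the gripper's body (76 mm by 85 mm) begins 54 mm behind the grasp point. The pads swing forward as they close: fully open they stand 13 mm farther back than shut.
Start: joints at [1.182, 0.276, 1.505, -0, 1.361, -0.121], TCP at [0.152, 0.555, 0.231] pointing down, gripper open.
Joint ranges: [-2.89, 2.89], [-0.75, 2.08], [0.22, 2.7], [-1.18, 4.32], [0.11, 2.71], [-2.7, 2.7]. Speed limits (rad/s): [2.57, 2.57, 3.14, 3.14, 3.14, 3.14].

INTERFACE

Orientations are given as a unit quaternion [w, x, y, z].
In Python, from rig import readout, vision, manip gives the robot as it stands.
- The arm moves only by the shell command python3 -m handwheel 'ROWS' [FORCE]. ROWS is JSON, a list of rows, each a list of 3 entries, a list of its own where there are three numbers: the shift along the tool's x, y, z in mm, then the turn, a rotation vector about the tool's x, y, z in units of 6 degrees (1.0 is 6 degrees), then the closure, from -1 (fully open) to 1 (shut), so that 0 is half open. A call has 1 to 20 rows; each row shifts and turns the commanded pose from where the row before left it, along the tool's axes as they then stand; what a row does not reach is not made up. A row lasts 1/8 s, in which the tool goes at most 62.5 mm and 10.7 degrees, less where a joint would pass 70% of its speed; a pose out of reach is approached as far as the arm can. A call is refused whole if a number of a shift passes 62.5 or a number of a turn 1, either way. A call with a gripper value outside its range is refused whole. The fingers move at their own pace and stop on an object; FORCE is the grip in N (left out, the last holds). Time passes only in rows, so rows that do not move let the fingers close. It gives the time, the measured TCP pose, the force, the opening and the grip force at its end, in the units of the state.
- readout.get_state(): the state, without advancing time (a new reading comes with each control period).
- vision.get_image(name): name is "scene" or "side" or "wrist"; returns the picture (420x560x3 uint8, blue, green, red); there is no depth.
- vision.camera_params(name): a dict with "intrinsics" (3x3 intrinsics, pixels), "rvec" (rotation vector, rad) and "tvec" (3), from world to camera coordinates, as OpenCV has them; the wrist camera has in their place "hand_eye" (4x4, takes a point from camera to tool coordinates, whose origin is the TCP and whose axes are the flange's). Camera axes: x right, y down, z forward; pixel columns grow to the right and rows downward; lengths in m; the calibration is good to about 2 mm. A picture is of the moment at which its call begins: read the wrist's pose just before it. camera_params takes no time and is no camera call.
- manip.sign_off(): hands the job in; it is judged then, once.
The state is a dict: "clock": time; "qpos": joint angles; "qd": joint speeds; "effort": joint torques, N m; "position": TCP position; "ee_rot": TCP orientation; "contact_force": force on the tool from outside, world axes, zero at the start; "moment": the same for the moment, N m; "width": finger opening in m; "gripper_force": force on a finger pad.
Only numpy, scipy, OpenCV 4.12 (cv2) and the standard library are available. Lean on these libraries where they do the work, as an engineer would, in place of code of your own. Each camera call takes 0.05 s, during which the arm holds its last target. There are 200 camera calls.

TASK

Do the routine trip test of the residual-current device in the winder's bench supply box, with light touches of the fingertips only: first flip the three-pole breaker off so that the winder is not cut off under load, then press the round test button beside the residual-current device's lever until that lever trips off, push that lever fully back on, and last flip the breaker fully back on. A lever is off when it leans to the side of the box with the three round outlet flaps and on when it leans to the opposite side. Leave the rotary main switch as it is, do not shift or lift the hex key, ring core, masking tape or bearing lying about, and press nothing hard.

Things in the scene. Friction and masses are not known exactly. Their poses are not given: they have to be found in the camera images.
- supply_box: Grey and white enclosure fixed to the bench, 150 (x) by 266 (y) by 78 mm high. Origin: centre of its underside. Its -x side has three round black outlet flaps and looks to the robot (yaw within 0.3 rad). Three devices, about 70 mm apart, in any order, stand in a row along y in a 50 mm wide window in the lid. Above the bench: lid top 78 mm, strip between the devices 72 mm, device faces 84 mm.
- rcd: Residual-current device, the widest of the three: white, 44.5 mm (x) by 72 mm (y). Origin: centre of its underside, 70 mm above the bench; axes parallel to the box's; its flat face lies 14 mm above the origin (84 mm above the bench). One single black lever on its +y half, and a round grey test button on its -y half.
- rcd_lever (a joint): Angle of the residual-current device's lever, rad: 0 = on (leans 0.45 rad to the box's +x), 0.9 = off (leans 0.45 rad to -x). Starts on. Hinge: along the box's y, 18 mm to +y of the rcd origin and 9 mm above it. It snaps over at 0.25: below that it jumps on, above it falls off. Push at half its height: about 4 N towards on, 2 N towards off. It cannot stay on while the button is held down.
- rcd_lever_tip (a point): Middle of the top end of the residual-current device's lever, 24 mm from its hinge point. The lever is 18 mm wide (y) and about 7 mm thick and stands about 16 mm above the device's face.
- test_button (a joint): Travel of the test button, m: 0 = released, 0.0045 = pressed to its stop; springs back by itself. Pressed about 3 mm or more it trips the lever off (about 3 to 4 N).
- test_button_top (a point): Centre of the top of the round grey test button, diameter 15 mm, standing 5.5 mm proud of the device's face; it is pressed straight down. It lies 37 mm to -y and 4 mm to -x of the lever's hinge point.
- breaker: Three-pole circuit breaker of the winder: white, 44.5 mm (x) by 54 mm (y). Origin: centre of its underside, 70 mm above the bench; axes parallel to the box's; flat face 14 mm above the origin. Three black levers joined by a tie bar.
- breaker_lever (a joint): Angle of the breaker's three joined levers, rad: 0 = on (leans 0.45 rad to the box's +x), 0.9 = off (leans 0.45 rad to -x). Starts on. It hinges about the box's y direction 9 mm above the breaker's origin and snaps over the middle (0.45) to either end; the push needed at half its height is about 3 N.
- breaker_lever_tip (a point): Middle of the top end of the breaker's joined levers, 24 mm from the hinge; the tie bar is 46 mm long (y); levers about 7 mm thick, standing about 16 mm above the face.
- main_switch: Rotary main switch: white, 44.5 mm by 54 mm, with a round black knob with a bar grip. Origin: centre of its underside, 70 mm above the bench. To be left alone.
- main_knob (a joint): Angle of the main switch's knob, rad, 0 at the start (bar along the box's x). Leave it at 0.
- main_knob_top (a point): Top of the main switch's knob, 36 mm above the device's origin; the bar grip is 36 mm by 9 mm.
- hex_key: Loose black hex key, 28x102x5 mm, lying on the lid of the box beside the window, on the side of the outlet flaps. Origin: centre of its underside. Bystander.
- ring_core: Loose blue ring core, outer diameter 56 mm, 18 mm high, on the bench behind the box (+x side). Origin: centre of its underside. Bystander.
- masking_tape: Loose roll of masking tape, outer diameter 100 mm, 24 mm high, on the bench near its front edge, to the left of the box. Origin: centre of its underside. Bystander.
- bearing: Loose ball bearing, outer diameter 42 mm, 12 mm high, on the bench at the box's +y end. Origin: centre of its underside. Bystander.

How it is judged:
By the outcome, as a careful person would: the job done as asked, in the order asked, and still so for the second after the job is handed in, with the robot touching nothing.
It also fails if it takes over 53 s, if anything falls off the work surface, if the arm or the gripper's body presses on something with over 40 N, if the wrist force passes 120 N, or if a joint passes its speed limit or range.

## Working session

There is one attempt and no reset: what is moved stays moved. The work goes in short steps, Python scripts to look and compute and a shell command to move; the robot and the scene stay as the last step left them, time stands still between calls to the robot, and variables do not carry over. Pictures are saved under pics/ and viewed, at most 10 in all, crops included, and the job is handed in when it is done.

```bash
mkdir -p pics; ls; python3 - <<'E'
from rig import readout, vision
import cv2,numpy as np
s=readout.get_state(); print(s['clock'],s['position'],s['ee_rot'],s['width'],s['contact_force'])
for n in('scene','side'):
    im=vision.get_image(n);cv2.imwrite(f'pics/{n}0.png',im)
    p=vision.camera_params(n);R=cv2.Rodrigues(np.array(p['rvec']))[0];print(n,-R.T@np.ravel(p['tvec']),p['intrinsics'])
print(vision.camera_params('wrist'))
E
```

```text
pics
0.0 [0.15195895 0.55398127 0.23041656] [-2.32752287e-04  1.33510412e-01  9.91046949e-01 -9.28106492e-04] 0.08511667636014655 [0.3567913  0.16332522 0.36849662]
scene [0.06069544 0.19821685 0.71836761] [[440.91534026   0.         277.89055921]
 [  0.         440.91534026 204.83760665]
 [  0.           0.           1.        ]]
side [0.57496516 0.5807173  0.43752949] [[422.53854528   0.         271.64271483]
 [  0.         422.53854528 204.26230837]
 [  0.           0.           1.        ]]
{'intrinsics': array([[345.60496594,   0.        , 280.68219184],
       [  0.        , 345.60496594, 204.99670083],
       [  0.        ,   0.        ,   1.        ]]), 'hand_eye': array([[-3.24342058e-05, -9.65708305e-01, -2.59629483e-01,
         6.43190703e-02],
       [ 9.99999934e-01,  6.26800175e-05, -3.58067259e-04,
         5.73856891e-05],
       [ 3.62062106e-04, -2.59629477e-01,  9.65708239e-01,
        -1.41767831e-01],
       [ 0.00000000e+00,  0.00000000e+00,  0.00000000e+00,
         1.00000000e+00]])}
```

View pics/scene0.png

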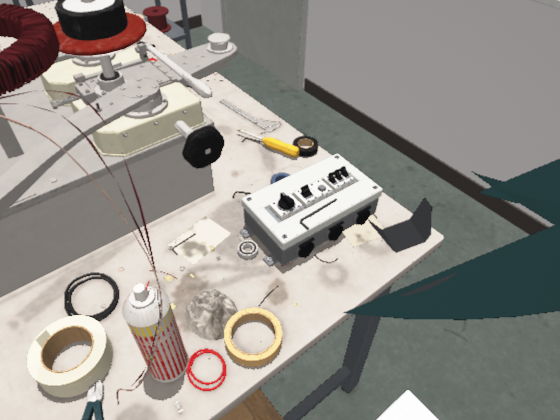

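View pics/side0.png

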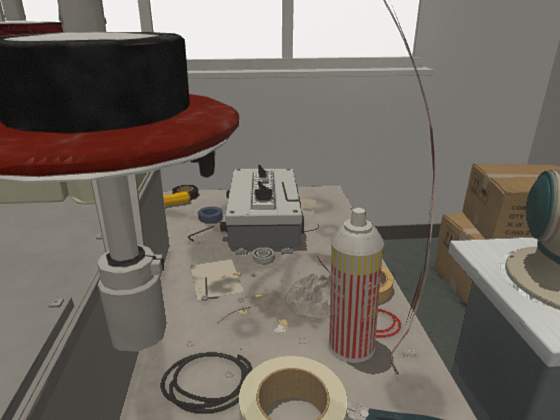

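Box around scene pixel (312,205). Left to right (+y to −y): knob (286,203), RCD lever (307,190) with its button (322,188), breaker (340,173). Next I'll project the lid onto z = 0.078.

```bash
cat > h.py <<'E'
import cv2,numpy as np
from rig import readout,vision
from scipy.spatial.transform import Rotation as Ro
def cam(n,s=None):
    p=vision.camera_params(n);K=np.array(p['intrinsics'])
    if n=='wrist':
        q=s['ee_rot'];T=np.eye(4);T[:3,:3]=Ro.from_quat([q[1],q[2],q[3],q[0]]).as_matrix();T[:3,3]=s['position']
        M=T@p['hand_eye'];return K,M[:3,:3].T,M[:3,3]
    R=cv2.Rodrigues(np.array(p['rvec']))[0];return K,R,-R.T@np.ravel(p['tvec'])
def plane(c,px,z):
    K,R,C=c;px=np.atleast_2d(np.array(px,float));d=(np.c_[px,np.ones(len(px))]@np.linalg.inv(K).T)@R
    return C+d*((z-C[2])/d[:,2])[:,None]
def proj(c,P):
    K,R,C=c;q=(np.atleast_2d(P)-C)@R.T@K.T;return q[:,:2]/q[:,2:]
E
python3 - <<'E'
from h import *
im=cv2.imread('pics/scene0.png');c=cam('scene')
hsv=cv2.cvtColor(im,cv2.COLOR_BGR2HSV)
m=((hsv[...,2]>165)&(hsv[...,1]<25)).astype(np.uint8);m[:150]=0;m[250:]=0;m[:,:235]=0;m[:,392:]=0
m=cv2.morphologyEx(m,cv2.MORPH_CLOSE,np.ones((3,3)))
cs=cv2.findContours(m,0,2)[0];k=max(cs,key=cv2.contourArea)
P=plane(c,k[:,0],.078)[:,:2]
r=cv2.minAreaRect((P*1000).astype(np.float32));print(r,cv2.boxPoints(r))
print(plane(c,[[286,203],[307,190],[322,188],[340,173]],.09))
cv2.imwrite('pics/c1.png',cv2.resize(im[140:260,230:400],None,fx=4.5,fy=4.5,interpolation=2))
E
```

```text
((538.8569946289062, -290.59490966796875), (324.2405090332031, 285.2635803222656), 55.139381408691406) [[ 329.1562   -342.09613 ]
 [ 563.2278   -505.14764 ]
 [ 748.5578   -239.09369 ]
 [ 514.4862    -76.042175]]
[[ 0.53270082 -0.21419523  0.09      ]
 [ 0.53530721 -0.27284882  0.09      ]
 [ 0.52063231 -0.30163477  0.09      ]
 [ 0.53160672 -0.36482318  0.09      ]]
```

View pics/c1.png

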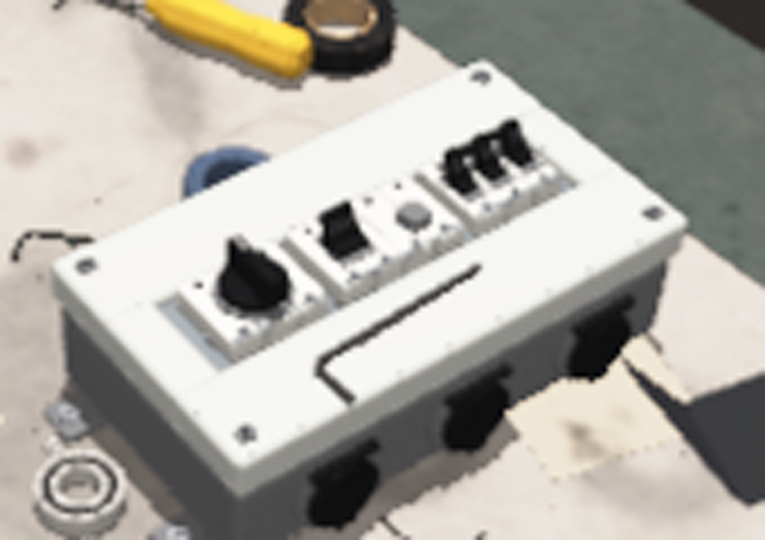

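```bash
python3 - <<'E'
from h import *
c=cam('scene');f=lambda l:np.array(l)/4.5+[230,140]
P=plane(c,f([[52,265],[475,62],[688,225],[242,470]]),.078)[:,:2]
print(P*1000,P.mean(0)*1000)
for a,b in((0,1),(1,2),(3,2),(0,3)):
    d=P[b]-P[a];print(np.linalg.norm(d),np.degrees(np.arctan2(d[1],d[0])))
print('button',plane(c,f([[413,214]]),.0895))
print('screws',plane(c,f([[87,265],[482,77],[653,214],[245,433]]),.078),plane(c,f([[87,265],[482,77],[653,214],[245,433]]),.078).mean(0))
print(readout.get_state()['qpos'])
E
```

```text
[[ 607.38085963 -157.20028326]
 [ 595.29141023 -414.842418  ]
 [ 445.36079265 -409.32452913]
 [ 459.59145387 -148.94911951]] [ 526.9061291  -282.57908748]
0.2579256179199096 -92.68654317679446
0.15003212050808407 177.89229760199964
0.26076400374784076 -93.12835389805349
0.1480195600489256 176.80446260104097
button [[ 0.52228347 -0.30259005  0.0895    ]]
screws [[ 0.59752964 -0.16986733  0.078     ]
 [ 0.58432561 -0.40919188  0.078     ]
 [ 0.46073394 -0.40189773  0.078     ]
 [ 0.47448385 -0.16278521  0.078     ]] [ 0.52926826 -0.28593554  0.078     ]
[ 1.18199508e+00  2.76530175e-01  1.50599765e+00 -7.44163123e-06
  1.36067584e+00 -1.21008548e-01]
```

```bash
python3 - <<'E'
from h import *
a=cam('scene');b=cam('side')
def tri(p,q):
    M=[c[0]@np.c_[c[1],-c[1]@c[2]] for c in(a,b)]
    X=cv2.triangulatePoints(M[0],M[1],np.array(p,float),np.array(q,float)).ravel();return X[:3]/X[3]
print('can top',tri([140,288],[359,212]))
print(plane(a,[[165,375],[67,355],[203,145]],0))
E
```

```text
can top [0.43524422 0.12582105 0.21344624]
[[ 0.41367003  0.13972035  0.        ]
 [ 0.5475982   0.25305102  0.        ]
 [ 0.9010524  -0.23784136  0.        ]]
```

```bash
python3 -m handwheel '[[[0,0,-25],[0,0,-0.69],1],[[0,0,-25],[0,0,-0.69],1],[[0,0,-25],[0,0,-0.69],1],[[-22,-52,0],[0,0,0],1],[[-22,-52,0],[0,0,0],1],[[-22,-52,0],[0,0,0],1],[[-22,-52,0],[0,0,0],1],[[-22,-52,0],[0,0,0],1],[[-22,-52,0],[0,0,0],1],[[-22,-52,0],[0,0,0],1],[[-22,-52,0],[0,0,0],1],[[-22,-52,0],[0,0,0],1],[[-22,-52,0],[0,0,0],1],[[-22,-52,0],[0,0,0],1],[[-22,-52,0],[0,0,0],1],[[-30,-52,0],[0,0,0],1],[[-40,-52,20],[0,0,0],1],[[-40,-52,30],[0,0,0],1],[[-40,-52,40],[0,0,0],1],[[0,0,0],[0,0,0],1]]' 20
python3 - <<'E'
from h import *
s=readout.get_state();im=vision.get_image('wrist');cv2.imwrite('pics/w1.png',im)
np.save('s1.npy',s,allow_pickle=True)
R=cam('wrist',s);print(s['clock'],s['position'],Ro.from_quat(np.roll(s['ee_rot'],-1)).as_matrix().round(3),s['contact_force'],s['width'])
E
```

```text
clock: 2.6
position: [0.5079, -0.2776, 0.2246]
ee_rot: [-0.003, 0.027, 1.0, 0.002]
contact_force: [-0.9, 0.3, 0.1]
width: -0.0003
gripper_force: 0.0
2.6 [ 0.50793286 -0.27756351  0.22463138] [[-0.999  0.054 -0.006]
 [ 0.053  0.999  0.004]
 [ 0.006  0.003 -1.   ]] [-0.87063536  0.2802055   0.10664165] -0.00030279403102181435
```

View pics/w1.png

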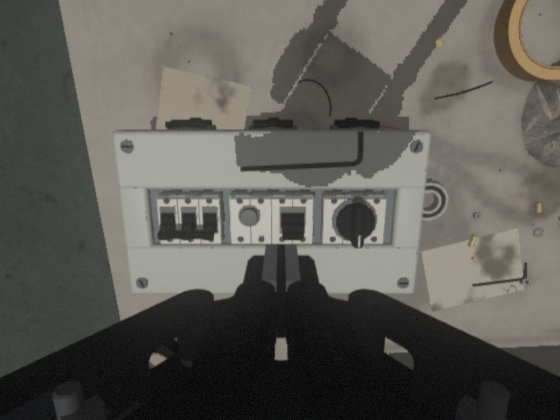

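Wrist view: everything is level with the box axes. The button is at (249,215), RCD face spans x 230–313, breaker face 158–218, and the lid screws are at (127,146), (417,146), (142,283) and (403,283).

```bash
python3 - <<'E'
from h import *
s=np.load('s1.npy',allow_pickle=True).item();c=cam('wrist',s)
T=Ro.from_quat(np.roll(s['ee_rot'],-1)).as_matrix()
sc=plane(c,[[127,146],[417,146],[142,283],[403,283]],.078)
ctr=sc.mean(0);d=(sc[1]-sc[0])+(sc[3]-sc[2]);yaw=-np.arctan2(d[0],d[1]);print('ctr',ctr,'yaw',np.degrees(yaw))
B=np.array([[np.cos(yaw),np.sin(yaw)],[-np.sin(yaw),np.cos(yaw)]])
print('tool yaw',np.degrees(-np.arctan2(T[0,1],T[1,1])))
pr=lambda n,px,z:print(n,((plane(c,px,z)[:,:2]-ctr[:2])@B.T*1000).round(1),((plane(c,px,z)-s['position'])@T*1000).round(1).tolist())
pr('button',[[249,215]],.0895)
pr('rcd face corners',[[230,194],[313,194],[230,244],[313,244]],.084)
pr('brk face corners',[[157,194],[218,194],[157,244],[218,244]],.084)
pr('rcd lever tip',[[293,233]],.1006);pr('brk tip',[[187,233]],.1006)
pr('sw',[[355,220]],.084)
E
```

```text
ctr [ 0.5315491  -0.28585931  0.078     ] yaw -3.1185606716386274
tool yaw -3.066887891168521
button [[ -6.2 -19.3]] [[-18.7, -26.8, 134.9]]
rcd face corners [[-22.9 -35.3]
 [-22.9  34.3]
 [ 21.8 -37. ]
 [ 21.8  35.4]] [[-2.0, -42.8, 140.5], [-2.0, 26.8, 140.7], [-46.6, -44.5, 140.2], [-46.7, 27.9, 140.4]]
brk face corners [[ -22.9  -96.5]
 [ -22.9  -45.4]
 [  21.7 -100.5]
 [  21.8  -47.4]] [[-1.9, -104.0, 140.3], [-2.0, -52.9, 140.4], [-46.6, -108.0, 140.0], [-46.6, -54.9, 140.1]]
rcd lever tip [[ 5.8 17.2]] [[-30.7, 9.7, 123.9]]
brk tip [[  5.8 -69. ]] [[-30.6, -76.5, 123.6]]
sw [[-0.1 70.8]] [[-24.9, 63.3, 140.7]]
```

```bash
python3 -m handwheel '[[[-32,-40,0],[0,0,0],1],[[-31,-40,0],[0,0,0],1],[[0,0,45],[0,0,0],1],[[0,0,45],[0,0,0],1],[[0,0,30],[0,0,0],1],[[0,0,10],[0,0,0],1],[[0,0,0],[0,0,0],1],[[0,0,0],[0,0,0],1]]'
cat > w.py <<'E'
from h import *
s=readout.get_state();yaw=np.radians(-3.1);B=np.array([[np.cos(yaw),np.sin(yaw)],[-np.sin(yaw),np.cos(yaw)]])
print('box xy',(B@(s['position'][:2]-[.5315,-.2859])*1000).round(1),'z',round(s['position'][2]*1000,1),'F',(B@s['contact_force'][:2]).round(1),s['contact_force'][2].round(1),s['clock'])
E
python3 w.py
```

```text
clock: 3.65
position: [0.5678, -0.359, 0.1018]
ee_rot: [0.002, 0.025, 1.0, -0.001]
contact_force: [-0.1, -0.1, -0.4]
width: -0.0
gripper_force: 0.0
box xy [ 40.2 -71. ] z 101.8 F [-0.1 -0.1] -0.4 3.65
```

```bash
python3 -m handwheel '[[[5,0,9],[0,0,0],1],[[5,0,0],[0,0,0],1],[[4,0,0],[0,0,0],1],[[3,0,0],[0,0,0],1],[[0,0,0],[0,0,0],1]]'; python3 w.py
python3 -m handwheel '[[[3,0,0],[0,0,0],1],[[3,0,0],[0,0,0],1],[[2,0,0],[0,0,0],1],[[0,0,0],[0,0,0],1]]'; python3 w.py
```

```text
clock: 4.28
position: [0.5503, -0.3578, 0.0909]
ee_rot: [0.001, 0.026, 1.0, -0.0]
contact_force: [1.2, 0.1, -0.4]
width: 0.0
gripper_force: 0.8
box xy [ 22.6 -70.8] z 90.9 F [1.1 0.2] -0.4 4.275
clock: 4.78
position: [0.5411, -0.3572, 0.0904]
ee_rot: [-0.001, 0.026, 1.0, 0.0]
contact_force: [-0.0, -0.8, 1.2]
width: 0.0001
gripper_force: 0.3
box xy [ 13.4 -70.7] z 90.4 F [ 0.  -0.8] 1.2 4.775
```

```bash
python3 -m handwheel '[[[3,0,0],[0,0,0],1],[[0,0,0],[0,0,0],1],[[-5,0,-10],[0,0,0],1],[[0,0,-30],[0,0,0],1],[[0,0,-30],[0,0,0],1],[[10,26,0],[0,0,0],1],[[10,26,0],[0,0,0],1],[[0,0,0],[0,0,0],1],[[0,0,0],[0,0,0],1]]'; python3 w.py
python3 - <<'E'
from h import *
s=readout.get_state();im=vision.get_image('wrist');cv2.imwrite('pics/w2.png',im)
E
```

```text
clock: 5.9
position: [0.5273, -0.3052, 0.161]
ee_rot: [0.001, 0.025, 1.0, -0.001]
contact_force: [0.1, -0.3, -0.4]
width: 0.0001
gripper_force: 0.0
box xy [ -3.2 -19.5] z 161.0 F [ 0.1 -0.3] -0.4 5.9
```

View pics/w2.png

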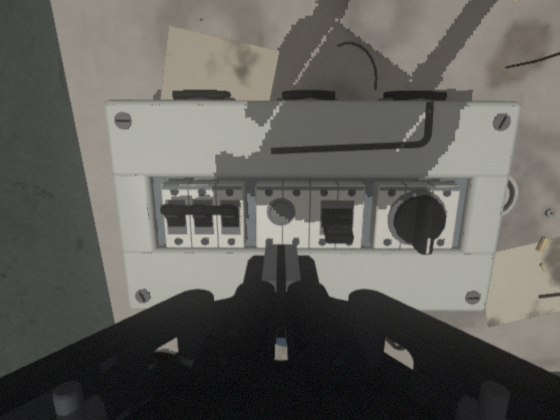

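Breaker is off (tie bar at row 210, flap side), button at (281,211). Next I press the button.

```bash
python3 -m handwheel '[[[2,0,30],[0,0,0],1],[[0,0,30],[0,0,0],1],[[0,0,7],[0,0,0],1],[[0,0,0],[0,0,0],1],[[0,0,0],[0,0,0],1]]'; python3 w.py
python3 -m handwheel '[[[0,0,1.5],[0,0,0],1],[[0,0,1.5],[0,0,0],1],[[0,0,1],[0,0,0],1],[[0,0,0],[0,0,0],1]]'; python3 w.py
```

```text
clock: 6.58
position: [0.5254, -0.3052, 0.0947]
ee_rot: [0.001, 0.026, 1.0, -0.001]
contact_force: [1.1, 0.8, -0.2]
width: -0.0001
gripper_force: 0.0
box xy [ -5.  -19.6] z 94.7 F [1.  0.8] -0.2 6.575
clock: 7.08
position: [0.5245, -0.3043, 0.0895]
ee_rot: [0.0, 0.026, 1.0, 0.0]
contact_force: [-0.5, -0.2, 0.1]
width: 0.0001
gripper_force: 0.1
box xy [ -6.  -18.7] z 89.5 F [-0.5 -0.2] 0.1 7.075
```

```bash
python3 -m handwheel '[[[0,0,1.5],[0,0,0],1],[[0,0,1],[0,0,0],1],[[0,0,0],[0,0,0],1]]'; python3 w.py
python3 -m handwheel '[[[0,0,1],[0,0,0],1],[[0,0,0],[0,0,0],1],[[0,0,0],[0,0,0],1]]'; python3 w.py
```

```text
clock: 7.45
position: [0.5246, -0.3043, 0.087]
ee_rot: [0.0, 0.026, 1.0, 0.0]
contact_force: [-0.1, 0.0, 1.9]
width: -0.0004
gripper_force: 0.9
box xy [ -5.9 -18.8] z 87.0 F [-0.1  0. ] 1.9 7.45
clock: 7.82
position: [0.5246, -0.3043, 0.0859]
ee_rot: [0.0, 0.026, 1.0, 0.0]
contact_force: [-0.2, -0.3, 1.3]
width: 0.0001
gripper_force: 0.5
box xy [ -5.9 -18.7] z 85.9 F [-0.2 -0.3] 1.3 7.825
```

```bash
python3 -m handwheel '[[[0,0,0.6],[0,0,0],1],[[0,0,0],[0,0,0],1],[[0,0,0],[0,0,0],1]]'; python3 w.py
python3 - <<'E'
from h import *
im=vision.get_image('wrist');cv2.imwrite('pics/w3.png',im)
E
```

```text
clock: 8.2
position: [0.5245, -0.3043, 0.0854]
ee_rot: [0.0, 0.026, 1.0, 0.0]
contact_force: [0.3, -0.3, 0.9]
width: 0.0003
gripper_force: 0.6
box xy [ -6.  -18.8] z 85.4 F [ 0.3 -0.2] 0.9 8.2
```

View pics/w3.png

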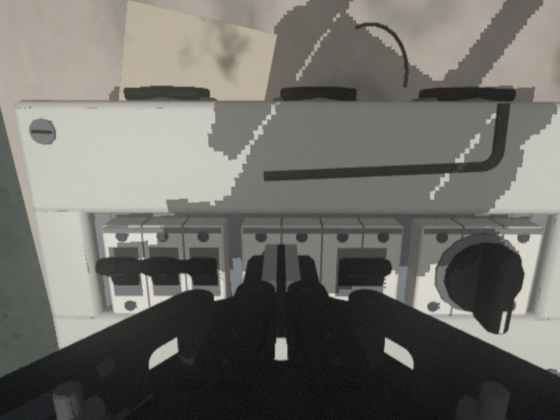

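The RCD lever (362,268) is now in line with the off breaker bar, so it has tripped. I'll lift off and push it back on from the flap side.

```bash
python3 -m handwheel '[[[0,0,-25],[0,0,0],1],[[0,0,-30],[0,0,0],1],[[15,19,0],[0,0,0],1],[[14,18,0],[0,0,0],1],[[0,0,0],[0,0,0],1],[[0,0,25],[0,0,0],1],[[0,0,20],[0,0,0],1],[[0,0,4],[0,0,0],1],[[0,0,0],[0,0,0],1],[[0,0,0],[0,0,0],1]]'; python3 w.py
```

```text
clock: 9.5
position: [0.4982, -0.2665, 0.0922]
ee_rot: [0.001, 0.026, 1.0, -0.001]
contact_force: [-0.7, -0.3, -0.3]
width: -0.0002
gripper_force: 0.0
box xy [-34.3  17.5] z 92.2 F [-0.6 -0.3] -0.3 9.5
```

```bash
python3 -m handwheel '[[[-4,0,0],[0,0,0],1],[[-4,0,0],[0,0,0],1],[[-3,0,0],[0,0,0],1],[[-3,0,0],[0,0,0],1],[[-3,0,0],[0,0,0],1],[[0,0,0],[0,0,0],1]]'; python3 w.py
python3 -m handwheel '[[[-2,0,0],[0,0,0],1],[[-2,0,0],[0,0,0],1],[[-2,0,0],[0,0,0],1],[[0,0,0],[0,0,0],1],[[0,0,0],[0,0,0],1]]'; python3 w.py
```

```text
clock: 10.25
position: [0.5151, -0.2667, 0.0914]
ee_rot: [0.001, 0.026, 1.0, 0.0]
contact_force: [-0.7, -0.4, 0.6]
width: 0.0
gripper_force: 0.5
box xy [-17.4  18.3] z 91.4 F [-0.7 -0.5] 0.6 10.25
clock: 10.88
position: [0.5205, -0.2671, 0.0913]
ee_rot: [0.0, 0.026, 1.0, 0.0]
contact_force: [-0.6, -0.3, -0.7]
width: -0.0002
gripper_force: 0.0
box xy [-12.   18.2] z 91.3 F [-0.6 -0.3] -0.7 10.875
```

```bash
python3 -m handwheel '[[[-2,0,0],[0,0,0],1],[[0,0,0],[0,0,0],1],[[0,0,0],[0,0,0],1]]'; python3 w.py
python3 -m handwheel '[[[-1.5,0,0],[0,0,0],1],[[0,0,0],[0,0,0],1],[[0,0,0],[0,0,0],1]]'; python3 w.py
python3 - <<'E'
from h import *
im=vision.get_image('wrist');cv2.imwrite('pics/w4.png',im)
E
```

```text
clock: 11.25
position: [0.5224, -0.2671, 0.0914]
ee_rot: [-0.0, 0.025, 1.0, 0.0]
contact_force: [-0.4, -0.1, -0.3]
width: -0.0002
gripper_force: 0.0
box xy [-10.1  18.3] z 91.4 F [-0.4 -0.1] -0.3 11.25
clock: 11.62
position: [0.5236, -0.2672, 0.0914]
ee_rot: [-0.0, 0.026, 1.0, 0.0]
contact_force: [-0.7, -0.4, 0.3]
width: 0.0
gripper_force: 0.7
box xy [-8.9 18.3] z 91.4 F [-0.7 -0.4] 0.3 11.625
```

View pics/w4.png

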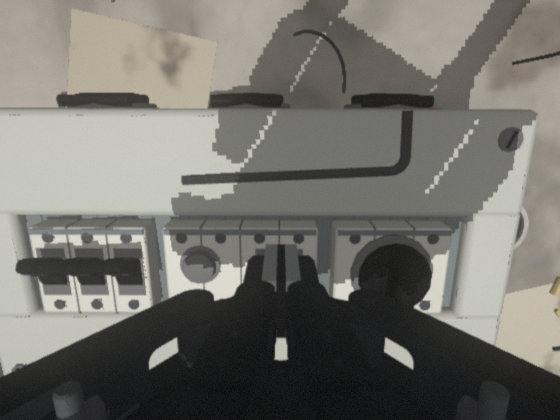

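```bash
python3 -m handwheel '[[[4,0,-5],[0,0,0],1],[[0,0,-25],[0,0,0],1],[[0,0,-30],[0,0,0],1],[[11,-45,0],[0,0,0],1],[[11,-45,0],[0,0,0],1],[[0,0,0],[0,0,0],1],[[0,0,0],[0,0,0],1]]'; python3 w.py
python3 - <<'E'
from h import *
im=vision.get_image('wrist');cv2.imwrite('pics/w5.png',im)
E
```

```text
clock: 12.55
position: [0.4932, -0.3554, 0.1515]
ee_rot: [0.0, 0.026, 1.0, 0.0]
contact_force: [-0.2, 0.5, 0.3]
width: -0.0001
gripper_force: 0.0
box xy [-34.5 -71.5] z 151.5 F [-0.2  0.5] 0.3 12.55
```

View pics/w5.png

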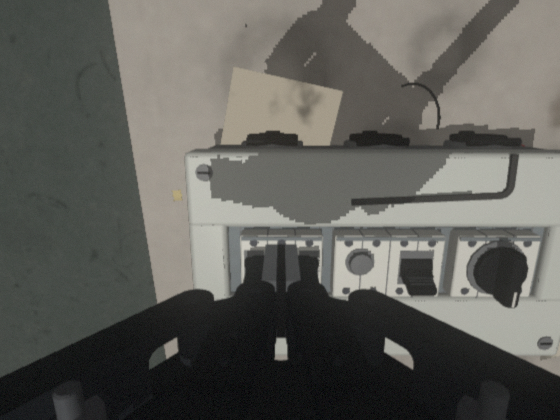

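The RCD lever is on again (tip at (420,287), leaning away from the flaps), and the hex key hasn't moved. Next is the breaker.

```bash
python3 -m handwheel '[[[0,0,25],[0,0,0],1],[[0,0,25],[0,0,0],1],[[0,0,9],[0,0,0],1],[[0,0,0],[0,0,0],1],[[-4,0,0],[0,0,0],1],[[-4,0,0],[0,0,0],1],[[-3,0,0],[0,0,0],1],[[-3,0,0],[0,0,0],1],[[0,0,0],[0,0,0],1]]'; python3 w.py
python3 -m handwheel '[[[-3,0,0],[0,0,0],1],[[-2,0,0],[0,0,0],1],[[-2,0,0],[0,0,0],1],[[-2,0,0],[0,0,0],1],[[-2,0,0],[0,0,0],1],[[0,0,0],[0,0,0],1],[[0,0,0],[0,0,0],1]]'; python3 w.py
python3 -m handwheel '[[[4,0,-5],[0,0,0],1],[[0,0,-25],[0,0,0],1],[[0,0,-40],[0,0,0],1],[[0,40,-40],[0,0,0],1],[[20,50,0],[0,0,0],1],[[0,0,0],[0,0,0],1],[[0,0,0],[0,0,0],1]]'; python3 w.py
python3 - <<'E'
from h import *
im=vision.get_image('wrist');cv2.imwrite('pics/w6.png',im)
E
```

```text
clock: 13.72
position: [0.5079, -0.3566, 0.0925]
ee_rot: [0.001, 0.026, 1.0, -0.0]
contact_force: [-1.1, -0.3, 0.1]
width: -0.0002
gripper_force: 0.4
box xy [-19.7 -71.9] z 92.5 F [-1.1 -0.4] 0.1 13.725
clock: 14.6
position: [0.5182, -0.357, 0.0924]
ee_rot: [-0.0, 0.025, 1.0, 0.0]
contact_force: [0.3, -0.5, 0.4]
width: 0.0004
gripper_force: 0.0
box xy [ -9.4 -71.7] z 92.4 F [ 0.3 -0.5] 0.4 14.6
clock: 15.48
position: [0.4989, -0.2662, 0.2029]
ee_rot: [0.0, 0.025, 1.0, -0.001]
contact_force: [0.3, -0.5, 1.0]
width: -0.0001
gripper_force: 0.0
box xy [-33.6  17.9] z 202.9 F [ 0.3 -0.5] 1.0 15.475
```

View pics/w6.png

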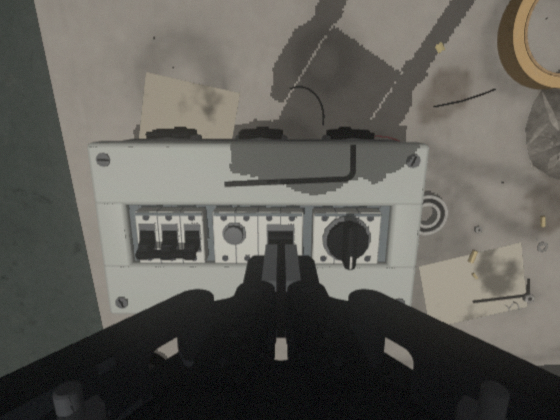

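The breaker bar (168,250) is on, the RCD lever (281,240) leans on, and the knob (348,240) and hex key haven't moved. The arm is clear, so I'm handing in.

```bash
python3 -c "
from rig import manip;print(manip.sign_off())"
```

```text
the job is handed in; nothing more can be done
None
```

The trip test is done in the order asked and handed in at about 15.5 s: the RCD tripped on the button, its lever and the breaker are both back on, and force readings taken between pushes stayed under about 2 N.

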